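Load a gel cassette into the gel tank

TASK

Lift the green lid off the gel tank by its knob and lay it, knob up, in the middle of the black bench mat. Then take the orange-framed gel cassette out of the white rack and slide it upright down the slot between the black guides in the tank until it is fully home, and let go of it. The cassette is glass: do not drop it or force it, do not drop the lid either, and leave the blue-framed cassette in its place in the rack.

Things in the scene. Friction and masses are not known exactly. Their poses are not given: they have to be found in the camera images.
- tank: Clear-walled gel tank fixed to the bench, outside 146 (x) x 126 (y) x 116 mm high, walls 5 mm, otherwise empty. Origin: centre of its underside, z up. One slot across its middle, along its y axis at x = 0, between pairs of black ribs on the two y end walls: 13 mm wide (x), 108 mm long (y). Its floor is a black bar 12 mm above the origin.
- slot_mouth (a point): Centre of the mouth of the tank's slot, at the tops of the black ribs, 88 mm above the bench, 28 mm below the tank's rim. The mouth has a sloped lead-in, about 20 mm wide at the top. Axes as the tank's: x across the slot, y along it.
- lid: Loose green lid on the tank's rim, about 180 g: plate 146 (x) x 126 (y) x 6 mm over 4 mm locating strips that sit just inside the rim. Origin: centre of the underside of the strips; the plate lies 4 to 10 mm above it. At the start the origin is 112 mm above the bench.
- lid_knob (a point): Middle of the lid's round black knob (vertical cylinder, 30 mm diameter, from 20 to 46 mm above the lid's origin, on a thinner neck); this point is 34 mm above the lid's origin, on its centre line.
- rack: White rack fixed to the bench, base 130 x 130 x 10 mm, with two places at x = -40 and x = +40 mm, each holding a cassette upright, along the rack's y axis, by its two ends in guides that reach 50 mm above the bench. Cassettes stand on the base, 10 mm above the bench. Origin: centre of its underside.
- orange_cassette: Loose gel cassette to be loaded, glass in an orange frame, about 160 g: upright slab 10 mm thick (its x) x 104 mm wide (its y) x 96 mm high (its z). Origin: centre of its bottom edge. It can be held across its thickness near the middle of its top edge. Starts in either place of the rack.
- blue_cassette: Same cassette in a blue frame, in the other place of the rack; to be left there. Origin: centre of its bottom edge.
- mat: Plain black bench mat fixed to the bench, 200 (x) x 180 (y) x 3 mm. Origin: centre of its underside.

How it is judged:
On the way, in this order (a step that is already met when the one before it is completed fails the run):
1. the lid lies on the mat, knob up, and is let go (horizontal distance between lid and mat below 0.05 m and height (world z) of lid below 0.008 m and angle between lid's own z axis and vertical below 0.08 rad and linear speed of lid below 0.03 m/s and contact force between the fingers and lid below 0.1 N), for 0.2 s.
2. the orange cassette is lifted clear of the rack (height (world z) of orange_cassette above 0.06 m), for 0.1 s.
At the end, for the whole second after the job is handed in: Orange cassette let go and at rest in the slot: upright and in line (0.06 rad), centred (4 mm across, 5 mm along), bottom within 3.5 mm of the slot floor; lid flat, knob up, released, its centre within 50 mm of the mat's; blue cassette upright in its rack place (moved under 8 mm) (all of step 1 and x of orange_cassette in the frame of tank between -0.004 and 0.004 m and y of orange_cassette in the frame of tank between -0.005 and 0.005 m and z of orange_cassette in the frame of tank between 0.008 and 0.0155 m and angle between orange_cassette's own z axis and vertical below 0.06 rad and angle between the x axis of orange_cassette and the x axis of tank, either way round below 0.06 rad and linear speed of orange_cassette below 0.02 m/s and contact force between the fingers and orange_cassette below 0.1 N and distance of blue_cassette from where it was at the start of the episode below 0.008 m and angle between blue_cassette's own z axis and vertical below 0.1 rad); the robot touches nothing.
It fails at once if the orange cassette is dropped (falls free at over 0.65 m/s, a drop of about 22 mm) (linear speed of orange_cassette above 0.65 m/s and contact force between the fingers and orange_cassette below 0.05 N).
It fails at once if the lid is dropped (falls free at over 0.65 m/s, a drop of about 22 mm) (linear speed of lid above 0.65 m/s and contact force between the fingers and lid below 0.05 N).
It fails at once if the cassette is forced against the tank with over 40 N (contact force between orange_cassette and tank above 40 N).
It fails at once if the blue cassette is pulled out of its place or pushed about by more than 15 mm (distance of blue_cassette from where it was at the start of the episode above 0.015 m).
It also fails if it takes over 69 s, if anything falls off the work surface, if the arm or the gripper's body presses on something with over 40 N, if the wrist force passes 120 N, or if a joint passes its speed limit or range.

ROBOT

A 6-joint arm with a two-finger parallel gripper is mounted at the origin on the work surface. World frame = base frame: x ahead of the robot, y to its left, z up, the work surface at z = 0. Lengths are in m, angles in rad, forces in N, time in s.
With the tool pointing down it reaches from about 0.375 to 0.975 m from the base axis. Payload 3.8 kg.
Tool frame: the origin (TCP) lies midway between the tips of the shut fingers; the grasp point (between the pads) lies 19 mm behind it; z points along the fingers, y is the direction in which the jaws open and shut (so a half turn about z gives the same grasp; the last joint's range is limited). The gripper opens to 85 mm and grips with 20 to 120 N. Pads are 22 mm wide; open, the fingers measure 114 mm over their backs; the gripper's body (76 mm by 85 mm) begins 54 mm behind the grasp point. The pads swing forward as they close: fully open they stand 13 mm farther back than shut.
Start: joints at [1.107, 0.264, 1.604, -0, 1.274, -0.037], TCP at [0.279, 0.614, 0.231] pointing down, gripper open.
Joint ranges: [-2.63, 2.63], [-0.94, 2.18], [0.31, 2.57], [-1.31, 4.45], [0, 2.66], [-2.55, 2.55]. Speed limits (rad/s): [2.57, 2.57, 3.14, 3.14, 3.14, 3.14].

INTERFACE

Orientations are given as a rotation vector (axis times angle).
In Python, from workcell import bot gives the robot as it stands. The module is installed in compiled form; this text tells all that it offers.
- The arm moves only by the tool play_rows, never from a script. Its argument "series" is a list of rows, each an object with "translation": the shift along the tool's x, y, z in m, a list of three; "spin": the turn about the tool's z in units of 5 degrees (1.0 is 5 degrees). In form: [{"translation": [dx, dy, dz], "spin": spin}, ...]. A call has 1 to 5 rows; each row shifts and turns the commanded pose from where the row before left it, along the tool's axes as they then stand; what a row does not reach is not made up. A row lasts 1/10 s, in which the tool goes at most 50 mm and 8.59 degrees, less where a joint would pass 70% of its speed; a pose out of reach is approached as far as the arm can. A call is refused whole if a number of a shift passes 0.05 or a number of a turn 1, either way. A call with a gripper value outside its range is refused whole. "jaw" is the gripper's target within -1 to 1 (fully open at 1, half-way at 0, shut at -1), set as the call begins (left out, the last holds). The fingers move at their own pace and stop on an object; "force" is the grip in N (left out, the last holds). Time passes only in rows, so rows that do not move let the fingers close. It gives the time, the measured TCP pose, the force and the opening at its end, in the units of the state.
- bot.read_state(): the state, without advancing time (a new reading comes with each control period).
- bot.read_camera(name): name is "scene" or "side" or "wrist"; returns the picture (480x640x3 uint8, blue, green, red); there is no depth.
- bot.get_calibration(name): a dict with "fov_y" (degrees; the focal length in pixels is half the picture's height over the tangent of half this angle, whatever the lens; pixels are square), "cx", "cy" (the principal point, pixels), "k1" (the pictures are not rectified: a ray, as slopes to the right and down, at radius r is drawn at 1 + k1 r^2 times it, then the intrinsics apply), "R" (3x3) and "t" (3): a world point X has camera coordinates R X + t. Camera axes: x right, y down, z forward; pixel columns grow to the right and rows downward; lengths in m; the calibration is good to about 2 mm. A picture is of the moment at which its call begins: read the wrist's pose just before it. get_calibration takes no time and is no camera call; for the wrist camera it gives the pose at the moment of the call.
- bot.finish_job(): hands the job in, once; it reports no verdict.
The state is a dict: "time": time; "q": joint angles; "joint_vel": joint speeds; "joint_torque": joint torques, N m; "tool_pos": TCP position; "tcp_rot": TCP orientation; "wrist_force": force on the tool from outside, world axes, zero at the start; "torque": the same for the moment, N m; "width": opening from 0.0 (shut) to 1.0 (fully open).
Only numpy, scipy, OpenCV 4.12 (cv2) and the standard library are available. Lean on these libraries where they do the work, as an engineer would, in place of code of your own. Each camera call takes 0.05 s, during which the arm holds its last target. There are 200 camera calls.

## Working session

There is one attempt and no reset: what is moved stays moved. The work goes in short steps, Python scripts to look and compute and a tool call to move; the robot and the scene stay as the last step left them, time stands still between calls to the robot, and variables do not carry over. Pictures are saved under pics/ and viewed, about 8 in all and at most 12, crops included, and the job is handed in when it is done.

Besides the shell and the picture viewer there is one more tool, called in YAML: its name, and indented under it one key for each argument. play_rows: Moves the arm, as the interface text tells. Its arguments: {"type":"object","properties":{"series":{"type":"array","items":{"type":"object","properties":{"translation":{"type":"array","items":{"type":"number"}},"spin":{"type":"number"}}}},"jaw":{"type":"number"},"force":{"type":"number"}},"required":["series"]}

```bash
mkdir -p pics
cat > h.py <<'E'
import numpy as np, cv2
from workcell import bot
def snap(n,f):
    c=bot.get_calibration(n); im=bot.read_camera(n); cv2.imwrite('pics/'+f,im); np.save('pics/'+f+'.npy',c,allow_pickle=True); return im,c
def load(f): return np.load('pics/'+f+'.npy',allow_pickle=True).item()
def K(c):
    f=240/np.tan(np.radians(c['fov_y'])/2); return np.array([[f,0,c['cx']],[0,f,c['cy']],[0,0,1.]])
def proj(c,X):
    p=np.atleast_2d(X)@np.array(c['R']).T+np.array(c['t']); s=p[:,:2]/p[:,2:]; s=s*(1+c['k1']*(s**2).sum(1,keepdims=True))
    k=K(c); return s*k[0,0]+k[:2,2]
def ray(c,uv):
    k=K(c); d=(np.array(uv,float)-k[:2,2])/k[0,0]; s=d.copy()
    for _ in range(30): s=d/(1+c['k1']*(s@s))
    R=np.array(c['R']); return -R.T@np.array(c['t']), R.T@np.array([*s,1.])
def onz(c,uv,z):
    o,d=ray(c,uv); return o+d*(z-o[2])/d[2]
E
python3 - <<'E'
from h import *
for n in('scene','side','wrist'): im,c=snap(n,n+'0.png'); print(n,c)
print(bot.read_state())
E
```

```text
scene {'fov_y': 51.71775237366236, 'cx': 319.6129384747695, 'cy': 240.8127652227761, 'k1': -0.08038252191798063, 'R': array([[-0.47728095,  0.87874781, -0.00227485],
       [ 0.72735629,  0.39359922, -0.56216766],
       [-0.49310822, -0.26996654, -0.82702016]]), 't': array([ 0.23705562, -0.27762773,  1.38800183])}
side {'fov_y': 42.991935360075, 'cx': 330.0482267491456, 'cy': 238.89243840323334, 'k1': -0.013015572457995055, 'R': array([[ 0.99342661, -0.11381513, -0.01223481],
       [-0.08410361, -0.65320025, -0.75249984],
       [ 0.07765408,  0.74858236, -0.65847877]]), 't': array([-0.5010688 ,  0.11441206,  1.16387229])}
wrist {'fov_y': 63.6699866177502, 'cx': 317.93166593865055, 'cy': 235.33751169291398, 'k1': -0.057862605121294826, 'R': array([[ 0.41409818,  0.91023097, -0.00150895],
       [ 0.86159993, -0.3914384 ,  0.32314322],
       [ 0.29354431, -0.13511313, -0.94634887]]), 't': array([-0.67425047, -0.04174855,  0.38167448])}
{'time': 0.15, 'q': array([ 1.10705155e+00,  2.64585041e-01,  1.60507012e+00, -2.05434405e-05,
        1.27369841e+00, -3.68688866e-02]), 'joint_vel': array([-0.00067089, -0.00253093, -0.00336129,  0.00117418,  0.00015762,
       -0.00198345]), 'joint_torque': array([-2.65573863e-04, -5.15908206e+01, -3.67959774e+01, -4.76759658e-05,
        7.93414190e-03, -2.61656476e-05]), 'tool_pos': array([0.27920313, 0.61392265, 0.2302394 ]), 'tcp_rot': array([-6.65357671e-01, -3.06989828e+00,  2.68713131e-03]), 'wrist_force': array([ 0.03616632,  0.86745518, -0.35901228]), 'torque': array([-0.04936909,  0.00713629, -0.00245025]), 'width': 1.0028156383959044}
```

View pics/scene0.png

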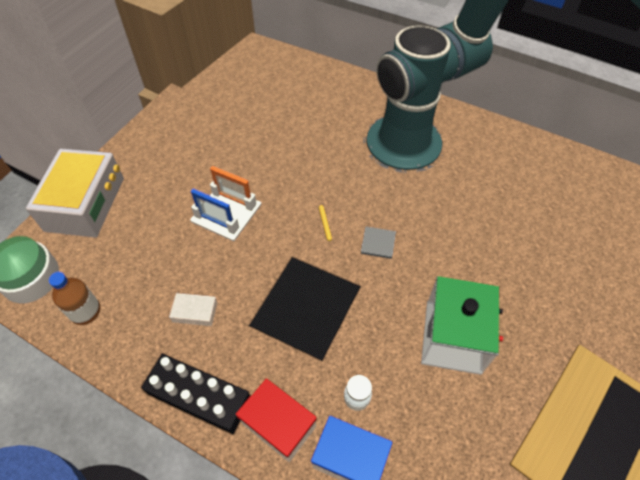

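View pics/side0.png

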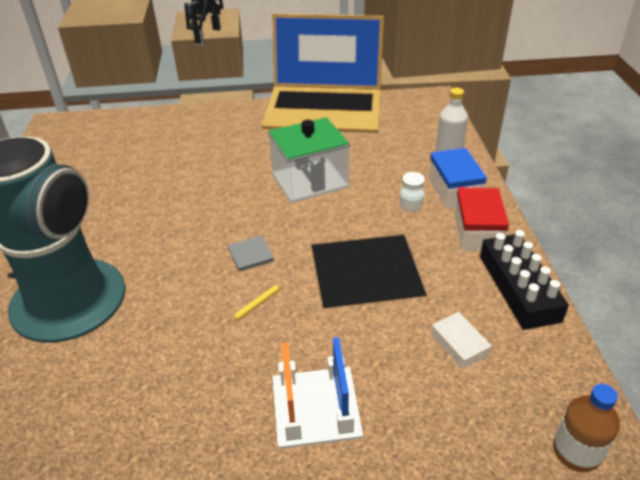

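The scene view shows the green-lidded tank with its knob near (470,306), the mat centred near (306,307), and the rack near (226,205) with the orange cassette on the base side. The side view agrees. I'll enlarge crops next.

Run:
```python
from h import *
a=cv2.imread('pics/scene0.png'); b=cv2.imread('pics/side0.png')
def cr(i,x,y,w,h,s): return cv2.resize(i[y:y+h,x:x+w],None,fx=s,fy=s,interpolation=cv2.INTER_CUBIC)
o=np.zeros((600,800,3),np.uint8)
o[:330,:300]=cr(a,415,270,100,110,3)
o[:300,300:600]=cr(a,180,160,100,100,3)
o[330:600,:300]=cr(b,260,110,100,90,3)
o[300:600,320:620]=cr(b,265,335,100,100,3)
cv2.imwrite('pics/crop1.png',o)
c=load('scene0.png'); d=load('side0.png')
for p in[(299,259),(360,289),(321,357),(251,322)]: print('mat',onz(c,p,.003).round(3))
for p in[(312,243),(405,236),(425,295),(322,304)]: print('matS',onz(d,p,.003).round(3))
for p in[(440,280),(499,284),(497,350),(432,343)]: print('lid',onz(c,p,.122).round(3))
```

```text
mat [ 0.478 -0.065  0.003]
mat [0.482 0.096 0.003]
mat [0.666 0.096 0.003]
mat [ 0.669 -0.077  0.003]
matS [0.478 0.097 0.003]
matS [0.674 0.094 0.003]
matS [ 0.677 -0.078  0.003]
matS [ 0.48  -0.077  0.003]
lid [0.449 0.252 0.122]
lid [0.401 0.362 0.122]
lid [0.54  0.401 0.122]
lid [0.584 0.288 0.122]
```

View pics/crop1.png

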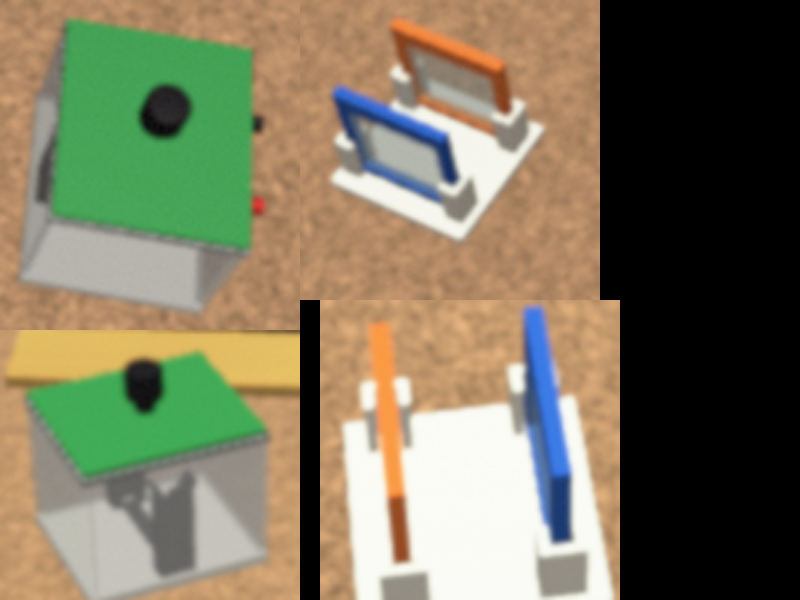

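Run:
```python
from h import *
c=load('scene0.png'); d=load('side0.png')
def S(p): return (p[0]/3+415-.33,p[1]/3+270-.33)
def L(p): return (p[0]/3+260-.33,p[1]/3+110-.33)
def q(n,P):
    P=np.array(P)[:,:2]; e=P[1]-P[0]; print(n,P.round(4).tolist(),'mean',P.mean(0).round(4),'len',[round(float(np.linalg.norm(P[(i+1)%len(P)]-P[i])),4) for i in range(len(P))],'ang',[round(float(np.degrees(np.arctan2(*(P[(i+1)%len(P)]-P[i])[::-1]))),1) for i in range(len(P))])
q('lid',[onz(c,S(p),.122) for p in[(66,20),(252,50),(250,248),(52,214)]])
q('lidS',[onz(d,L(p),.122) for p in[(28,62),(202,22),(267,104),(83,148)]])
print('knob',onz(c,S((168,105)),.158),onz(d,L((144,37)),.158))
q('or',[onz(c,(p[0]/3+180-.33,p[1]/3+160-.33),.106) for p in[(98,22),(205,66)]])
q('orS',[onz(d,(p[0]/3+265-.33,p[1]/3+335-.33),.106) for p in[(60,24),(77,195)]])
q('bl',[onz(c,(p[0]/3+180-.33,p[1]/3+160-.33),.106) for p in[(40,91),(150,138)]])
from scipy.spatial.transform import Rotation as R
print(R.from_rotvec(bot.read_state()['tcp_rot']).as_matrix().round(3))
print(c['R'].T@-c['t'], d['R'].T@-d['t'])
```

```text
lid [[0.444, 0.2428], [0.4061, 0.3628], [0.5432, 0.4044], [0.5801, 0.2861]] mean [0.4934 0.324 ] len [0.1258, 0.1433, 0.1239, 0.1428] ang [107.5, 16.9, -72.7, -162.4]
lidS [[0.4074, 0.36], [0.5447, 0.4015], [0.5788, 0.2776], [0.4417, 0.2379]] mean [0.4932 0.3192] len [0.1434, 0.1285, 0.1428, 0.1268] ang [16.8, -74.6, -163.8, 105.7]
knob [0.49439421 0.323611   0.158     ] [0.49380512 0.32329406 0.158     ]
or [[0.4046, -0.3458], [0.403, -0.2432]] mean [ 0.4038 -0.2945] len [0.1026, 0.1026] ang [90.9, -89.1]
orS [[0.407, -0.2451], [0.4089, -0.3491]] mean [ 0.4079 -0.2971] len [0.104, 0.104] ang [-88.9, 91.1]
bl [[0.4857, -0.3434], [0.4835, -0.2405]] mean [ 0.4846 -0.292 ] len [0.1029, 0.1029] ang [91.2, -88.8]
[[-0.91   0.414 -0.001]
 [ 0.414  0.91  -0.002]
 [ 0.    -0.002 -1.   ]]
[0.99951152 0.27567599 0.99237144] [ 0.41701811 -0.85354949  0.84634977]
```

play_rows:
  series:
    - {"translation": [-0.0395, -0.022, 0], "spin": 0}
    - {"translation": [-0.0395, -0.022, 0], "spin": 0}
    - {"translation": [-0.0395, -0.022, 0], "spin": 0}
    - {"translation": [-0.0395, -0.022, 0], "spin": 0}
    - {"translation": [-0.0395, -0.022, 0], "spin": 0}
  jaw: 1

```text
time: 0.65
tool_pos: [0.4142, 0.4309, 0.231]
tcp_rot: [-0.665, -3.07, 0.001]
wrist_force: [1.3, -0.1, 0.0]
width: 0.999
```

play_rows:
  series:
    - {"translation": [-0.0395, -0.022, 0], "spin": 0}
    - {"translation": [-0.0395, -0.022, 0], "spin": 0}
    - {"translation": [-0.0395, -0.022, 0], "spin": 0}
    - {"translation": [0, 0, 0], "spin": 0}
    - {"translation": [0, 0, 0], "spin": 0}

```text
time: 1.15
tool_pos: [0.4946, 0.3224, 0.2309]
tcp_rot: [-0.67, -3.069, 0.0]
wrist_force: [0.3, 0.5, -0.1]
width: 1.001
```

play_rows:
  series:
    - {"translation": [0, 0.001, 0.035], "spin": 0}
    - {"translation": [0, 0, 0.035], "spin": 0}
    - {"translation": [0, 0, 0.02], "spin": 0}
    - {"translation": [0, 0, 0.014], "spin": 0}
    - {"translation": [0, 0, 0], "spin": 0}

```text
time: 1.65
tool_pos: [0.4923, 0.3245, 0.1247]
tcp_rot: [-0.662, -3.067, 0.005]
wrist_force: [-0.2, -0.5, -0.1]
width: 0.998
```

play_rows:
  series:
    - {"translation": [0, 0, 0], "spin": 0}
    - {"translation": [0, 0, 0], "spin": 0}
    - {"translation": [0, 0, 0], "spin": 0}
    - {"translation": [0, 0, 0], "spin": 0}
    - {"translation": [0, 0, 0], "spin": 0}
  jaw: -1
  force: 50

```text
time: 2.15
tool_pos: [0.4955, 0.3249, 0.1289]
tcp_rot: [0.665, 3.069, 0.003]
wrist_force: [-0.7, -0.5, 5.4]
width: 0.337
```

play_rows:
  series:
    - {"translation": [0, 0, 0], "spin": 0}
    - {"translation": [0, 0, 0], "spin": 0}
    - {"translation": [0, 0, 0], "spin": 0}
    - {"translation": [0, 0, 0], "spin": 0}
    - {"translation": [0, 0, -0.003], "spin": 0}

```text
time: 2.65
tool_pos: [0.4945, 0.3241, 0.1302]
tcp_rot: [-0.665, -3.07, 0.0]
wrist_force: [0.2, -0.2, -1.4]
width: 0.339
```

Knob gripped at a width of about 29 mm. Lifting 60 mm and then checking.

play_rows:
  series:
    - {"translation": [0, 0, -0.006], "spin": 0}
    - {"translation": [0, 0, -0.012], "spin": 0}
    - {"translation": [0, 0, -0.02], "spin": 0}
    - {"translation": [0, 0, -0.02], "spin": 0}
    - {"translation": [0, 0, 0], "spin": 0}

```text
time: 3.15
tool_pos: [0.4968, 0.3256, 0.1924]
tcp_rot: [0.664, 3.065, 0.007]
wrist_force: [0.1, 0.5, -1.6]
width: 0.336
```

Run:
```python
from h import *
im,c=snap('side','side1.png')
c0=load('side0.png')
print(bot.read_state()['tool_pos'], bot.read_state()['wrist_force'],bot.read_state()['width'])
a=cv2.resize(im[20:260,230:450],None,fx=2,fy=2)
w,_=snap('scene','scene1.png')
b=cv2.resize(w[200:440,380:560],None,fx=2,fy=2)
cv2.imwrite('pics/c2.png',np.hstack([a,b]))
```

```text
[0.49590179 0.32506305 0.1905118 ] [-0.30286424  0.07269812 -1.97795145] 0.3374249686874397
```

View pics/c2.png

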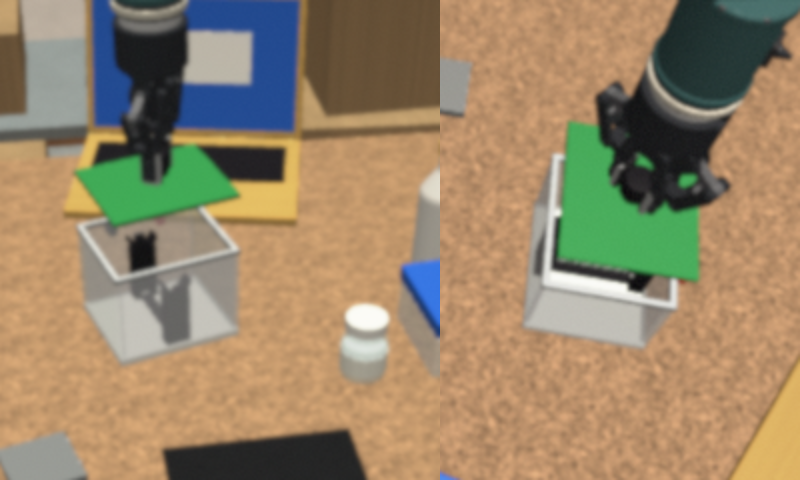

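The side and scene crops show the lid hanging level from the fingers, with the tank open below. Moving it over the mat.

play_rows:
  series:
    - {"translation": [-0.015, -0.018, 0], "spin": 0}
    - {"translation": [-0.023, -0.029, 0], "spin": 0}
    - {"translation": [-0.023, -0.029, 0], "spin": 0}
    - {"translation": [-0.023, -0.029, 0], "spin": 0}
    - {"translation": [-0.023, -0.029, 0], "spin": 0}

```text
time: 3.75
tool_pos: [0.5355, 0.1565, 0.1864]
tcp_rot: [-0.664, -3.068, 0.002]
wrist_force: [0.2, -0.1, -1.8]
width: 0.334
```

play_rows:
  series:
    - {"translation": [-0.023, -0.029, 0], "spin": 0}
    - {"translation": [-0.023, -0.029, 0], "spin": 0}
    - {"translation": [-0.023, -0.029, 0.01], "spin": 0}
    - {"translation": [-0.02, -0.022, 0.02], "spin": 0}
    - {"translation": [-0.008, -0.01, 0.02], "spin": 0}

```text
time: 4.25
tool_pos: [0.5756, 0.0069, 0.1367]
tcp_rot: [-0.669, -3.069, 0.001]
wrist_force: [-0.6, 0.4, -1.5]
width: 0.337
```

play_rows:
  series:
    - {"translation": [0, 0, 0.03], "spin": 0}
    - {"translation": [0, 0, 0.03], "spin": 0}
    - {"translation": [0, 0, 0.025], "spin": 0}
    - {"translation": [0, 0, 0.01], "spin": 0}
    - {"translation": [0, 0, 0], "spin": 0}

```text
time: 4.75
tool_pos: [0.5729, 0.0096, 0.0404]
tcp_rot: [-0.664, -3.064, 0.002]
wrist_force: [-0.5, -0.3, -1.6]
width: 0.336
```

play_rows:
  series:
    - {"translation": [0, 0, 0.008], "spin": 0}
    - {"translation": [0, 0, 0.006], "spin": 0}
    - {"translation": [0, 0, 0.003], "spin": 0}
    - {"translation": [0, 0, 0.001], "spin": 0}
    - {"translation": [0, 0, 0], "spin": 0}

```text
time: 5.25
tool_pos: [0.5758, 0.0096, 0.0256]
tcp_rot: [0.665, 3.07, 0.0]
wrist_force: [0.1, 0.0, -2.3]
width: 0.337
```

play_rows:
  series:
    - {"translation": [0, 0, 0.001], "spin": 0}
    - {"translation": [0, 0, 0], "spin": 0}
    - {"translation": [0, 0, 0.001], "spin": 0}
    - {"translation": [0, 0, 0], "spin": 0}
    - {"translation": [0, 0, 0], "spin": 0}

```text
time: 5.75
tool_pos: [0.5756, 0.0096, 0.0233]
tcp_rot: [-0.665, -3.07, 0.0]
wrist_force: [-0.0, -0.5, -2.5]
width: 0.337
```

play_rows:
  series:
    - {"translation": [0, 0, 0.001], "spin": 0}
    - {"translation": [0, 0, 0], "spin": 0}
    - {"translation": [0, 0, 0.001], "spin": 0}
    - {"translation": [0, 0, 0], "spin": 0}
    - {"translation": [0, 0, 0], "spin": 0}

```text
time: 6.25
tool_pos: [0.5756, 0.0096, 0.0212]
tcp_rot: [-0.665, -3.07, 0.0]
wrist_force: [-0.3, 0.8, -1.8]
width: 0.336
```

play_rows:
  series:
    - {"translation": [0, 0, 0.001], "spin": 0}
    - {"translation": [0, 0, 0], "spin": 0}
    - {"translation": [0, 0, 0.001], "spin": 0}
    - {"translation": [0, 0, 0], "spin": 0}
    - {"translation": [0, 0, 0], "spin": 0}

```text
time: 6.75
tool_pos: [0.5757, 0.0096, 0.0199]
tcp_rot: [0.665, 3.07, -0.0]
wrist_force: [-2.8, 0.5, 5.4]
width: 0.337
```

Contact with the mat. Releasing and rising.

play_rows:
  series:
    - {"translation": [0, 0, 0], "spin": 0}
    - {"translation": [0, 0, 0], "spin": 0}
    - {"translation": [0, 0, 0], "spin": 0}
    - {"translation": [0, 0, 0], "spin": 0}
    - {"translation": [0, 0, 0], "spin": 0}
  jaw: 1

```text
time: 7.25
tool_pos: [0.5757, 0.0096, 0.0192]
tcp_rot: [0.665, 3.07, 0.0]
wrist_force: [0.4, -0.6, 0.2]
width: 1.0
```

play_rows:
  series:
    - {"translation": [0, 0, 0], "spin": 0}
    - {"translation": [0, 0, -0.02], "spin": 0}
    - {"translation": [0, 0, -0.05], "spin": 0}
    - {"translation": [0, 0, -0.05], "spin": 0}
    - {"translation": [0, 0, -0.05], "spin": 0}

```text
time: 7.75
tool_pos: [0.5751, 0.0096, 0.1907]
tcp_rot: [-0.665, -3.07, 0.0]
wrist_force: [1.4, -0.5, -0.8]
width: 0.995
```

play_rows:
  series:
    - {"translation": [0.0034, -0.0436, -0.01], "spin": 0}
    - {"translation": [0.0034, -0.0436, -0.01], "spin": 0}
    - {"translation": [0.0034, -0.0436, -0.01], "spin": 0}
    - {"translation": [0.0034, -0.0436, -0.01], "spin": 0}
    - {"translation": [0.0034, -0.0436, -0.01], "spin": 0}

```text
time: 8.25
tool_pos: [0.4688, -0.183, 0.2399]
tcp_rot: [0.664, 3.07, -0.0]
wrist_force: [0.5, -0.4, 0.3]
width: 0.999
```

play_rows:
  series:
    - {"translation": [0.0034, -0.0436, 0], "spin": 0}
    - {"translation": [0.0034, -0.0436, 0], "spin": 0}
    - {"translation": [0.0034, -0.0436, 0], "spin": 0}
    - {"translation": [0, 0, 0], "spin": 1}
    - {"translation": [0, 0, 0], "spin": 1}

```text
time: 8.75
tool_pos: [0.4054, -0.2981, 0.2393]
tcp_rot: [0.941, 2.997, -0.0]
wrist_force: [-0.7, 0.0, 0.2]
width: 1.001
```

play_rows:
  series:
    - {"translation": [0, 0, 0], "spin": 1}
    - {"translation": [0, 0, 0], "spin": 1}
    - {"translation": [0, 0, 0], "spin": 1}
    - {"translation": [0, 0, 0], "spin": 1}
    - {"translation": [0, 0, 0], "spin": 1}

```text
time: 9.25
tool_pos: [0.4063, -0.2966, 0.2392]
tcp_rot: [-1.563, -2.725, -0.0]
wrist_force: [0.1, 0.1, 0.3]
width: 0.995
```

play_rows:
  series:
    - {"translation": [0, 0, 0], "spin": 1}
    - {"translation": [0, 0, 0], "spin": 1}
    - {"translation": [0, 0, 0], "spin": 1}
    - {"translation": [0, 0, 0], "spin": 1}
    - {"translation": [0, 0, 0], "spin": 1}

```text
time: 9.75
tool_pos: [0.4064, -0.2966, 0.2392]
tcp_rot: [-2.115, -2.323, -0.0]
wrist_force: [0.0, -0.0, 0.6]
width: 0.999
```

play_rows:
  series:
    - {"translation": [0, 0, 0], "spin": 0.9}
    - {"translation": [0, 0, 0], "spin": 0}
    - {"translation": [0, 0, 0], "spin": 0}
    - {"translation": [0, 0, 0], "spin": 0}

```text
time: 10.15
tool_pos: [0.4064, -0.2966, 0.2393]
tcp_rot: [2.2, 2.243, -0.0]
wrist_force: [0.2, 0.7, 0.7]
width: 1.0
```

Run:
```python
from h import *
from scipy.spatial.transform import Rotation as R
s=bot.read_state(); im,c=snap('wrist','wrist1.png'); m=R.from_rotvec(s['tcp_rot']).as_matrix()
print(s['tool_pos'],m.round(3).tolist(),s['q'].round(2))
t=bot.get_calibration('scene'); sc,_=snap('scene','scene2.png')
print('predicted orange top ends',proj(c,[[.4065,-.244,.106],[.4065,-.348,.106]]))
print('pred lid corners/scene',proj(t,[[.576,.0096,.049]]))
o=np.zeros((600,800,3),np.uint8); o[:480,:640]=im; o[400:600,560:800]=cv2.resize(sc[250:370,240:384],(240,200)); cv2.imwrite('pics/c3.png',o)
```

```text
[ 0.40640212 -0.29663166  0.23926372] [[-0.02, 1.0, -0.0], [1.0, 0.02, -0.0], [-0.0, -0.0, -1.0]] [-0.68 -0.07  1.95 -0.    1.26 -0.7 ]
predicted orange top ends [[319.82168268 150.34252605]
 [317.06818813 283.84694659]]
pred lid corners/scene [[305.84227013 295.62829772]]
```

View pics/c3.png

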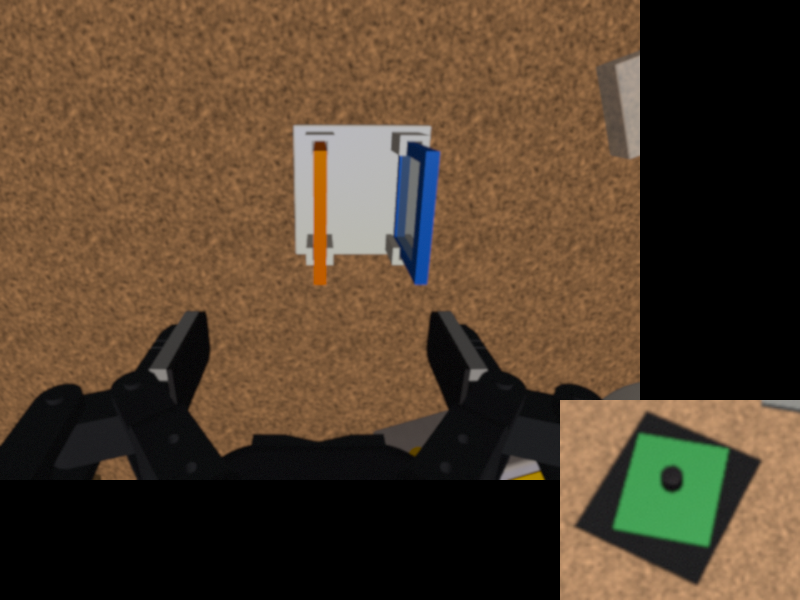

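The wrist view shows the orange top edge running from (320,151) to (320,285). The lid lies flat, well inside the mat.

Run:
```python
from h import *
c=load('wrist1.png'); im=cv2.imread('pics/wrist1.png')
hsv=cv2.cvtColor(im,cv2.COLOR_BGR2HSV); r=hsv[120:300,300:345]
m=((r[...,0]>8)&(r[...,0]<16)&(r[...,1]>220)&(r[...,2]>150)).astype(np.uint8)
ys,xs=np.nonzero(m); print(ys.min()+120,ys.max()+120)
row=[(y+120,(xs[ys==y].mean()+300),(ys==y).sum()) for y in range(35,165,16)]; print(row)
for y in(156,280): 
    sel=abs(ys+120-y)<4; print(onz(c,(xs[sel].mean()+300,y),.106))
print(onz(c,(320,151),.106),onz(c,(320,285.5),.106))
```

```text
209 284
[(155, np.float64(nan), np.int64(0)), (171, np.float64(nan), np.int64(0)), (187, np.float64(nan), np.int64(0)), (203, np.float64(nan), np.int64(0)), (219, np.float64(319.5), np.int64(8)), (235, np.float64(320.0), np.int64(11)), (251, np.float64(319.5), np.int64(10)), (267, np.float64(320.0), np.int64(11)), (283, np.float64(319.5), np.int64(12))]
[nan nan nan]
[ 0.40835491 -0.34460675  0.106     ]
[ 0.40663548 -0.2444563   0.106     ] [ 0.40885104 -0.3494036   0.106     ]<stdin>:6: RuntimeWarning: Mean of empty slice.
  ret = ret.dtype.type(ret / rcount)
<stdin>:8: RuntimeWarning: Mean of empty slice.
```

play_rows:
  series:
    - {"translation": [0, 0.0013, 0.04], "spin": 0}
    - {"translation": [0, 0, 0.04], "spin": 0}
    - {"translation": [0, 0, 0.04], "spin": 0}
    - {"translation": [0, 0, 0.025], "spin": 0}
    - {"translation": [0, 0, 0.018], "spin": 0}
  jaw: 0

```text
time: 10.75
tool_pos: [0.4064, -0.2956, 0.0738]
tcp_rot: [-2.198, -2.24, 0.001]
wrist_force: [-0.0, 0.5, 0.6]
width: 0.499
```

play_rows:
  series:
    - {"translation": [0, 0, 0], "spin": 0}
    - {"translation": [0, 0, 0], "spin": 0}

```text
time: 10.95
tool_pos: [0.4078, -0.2967, 0.0764]
tcp_rot: [-2.2, -2.242, 0.0]
wrist_force: [0.3, -0.5, 0.7]
width: 0.5
```

play_rows:
  series:
    - {"translation": [0, 0, 0], "spin": 0}
    - {"translation": [0, 0, 0], "spin": 0}
    - {"translation": [0, 0, 0], "spin": 0}
    - {"translation": [0, 0, 0], "spin": 0}
    - {"translation": [0, 0, 0], "spin": 0}
  jaw: -1
  force: 40

```text
time: 11.45
tool_pos: [0.4087, -0.2975, 0.0779]
tcp_rot: [2.199, 2.24, 0.0]
wrist_force: [-0.4, 0.5, 6.3]
width: 0.112
```

play_rows:
  series:
    - {"translation": [0, 0, 0], "spin": 0}
    - {"translation": [0, 0, 0], "spin": 0}
    - {"translation": [0, 0, 0], "spin": 0}

```text
time: 11.75
tool_pos: [0.4087, -0.2975, 0.0779]
tcp_rot: [2.199, 2.24, 0.0]
wrist_force: [-1.5, 0.5, 6.4]
width: 0.108
```

play_rows:
  series:
    - {"translation": [0, 0, -0.004], "spin": 0}
    - {"translation": [0, 0, -0.008], "spin": 0}
    - {"translation": [0, 0, -0.012], "spin": 0}
    - {"translation": [0, 0, -0.016], "spin": 0}
    - {"translation": [0, 0, -0.02], "spin": 0}

```text
time: 12.25
tool_pos: [0.4072, -0.2962, 0.1368]
tcp_rot: [-2.2, -2.241, 0.0]
wrist_force: [1.6, 0.3, -1.2]
width: 0.106
```

play_rows:
  series:
    - {"translation": [0, 0, -0.03], "spin": 0}
    - {"translation": [0, 0, -0.03], "spin": 0}
    - {"translation": [0, 0, -0.025], "spin": 0}
    - {"translation": [0, 0, -0.01], "spin": 0}
    - {"translation": [0, 0, 0], "spin": 0}

```text
time: 12.75
tool_pos: [0.4087, -0.2974, 0.2335]
tcp_rot: [2.198, 2.239, 0.001]
wrist_force: [-0.9, 0.1, -2.0]
width: 0.11
```

play_rows:
  series:
    - {"translation": [0.02, 0.003, 0], "spin": 0}
    - {"translation": [0.0386, 0.0062, 0], "spin": 0}
    - {"translation": [0.0386, 0.0062, 0], "spin": 0}
    - {"translation": [0.0386, 0.0062, 0], "spin": 0}
    - {"translation": [0.0386, 0.0062, 0], "spin": 0}

```text
time: 13.25
tool_pos: [0.4311, -0.12, 0.2291]
tcp_rot: [-2.2, -2.239, 0.002]
wrist_force: [1.0, 0.7, -1.1]
width: 0.11
```

play_rows:
  series:
    - {"translation": [0.0386, 0.0062, 0], "spin": 0}
    - {"translation": [0.0386, 0.0062, 0], "spin": 0}
    - {"translation": [0.0386, 0.0062, 0], "spin": 0}
    - {"translation": [0.0386, 0.0062, 0], "spin": 0}
    - {"translation": [0.0386, 0.0062, 0], "spin": 0}

```text
time: 13.75
tool_pos: [0.4585, 0.0733, 0.2292]
tcp_rot: [-2.2, -2.24, 0.004]
wrist_force: [1.1, -0.7, -2.0]
width: 0.112
```

play_rows:
  series:
    - {"translation": [0.0386, 0.0062, 0], "spin": 0}
    - {"translation": [0.0386, 0.0062, 0], "spin": 0}
    - {"translation": [0.0386, 0.0062, 0], "spin": 0}
    - {"translation": [0.0386, 0.0062, 0], "spin": 0}
    - {"translation": [0.0386, 0.0062, 0], "spin": 0}

```text
time: 14.25
tool_pos: [0.486, 0.2664, 0.2288]
tcp_rot: [-2.2, -2.241, 0.006]
wrist_force: [0.5, -0.9, -1.6]
width: 0.11
```

play_rows:
  series:
    - {"translation": [0.0386, 0.0062, 0], "spin": 0}
    - {"translation": [0.0186, 0.003, 0], "spin": 0}
    - {"translation": [0, 0, 0], "spin": -1}
    - {"translation": [0, 0, 0], "spin": -1}
    - {"translation": [0, 0, 0], "spin": -1}

```text
time: 14.75
tool_pos: [0.4945, 0.3219, 0.2291]
tcp_rot: [-1.884, -2.513, 0.006]
wrist_force: [0.3, -0.2, -3.3]
width: 0.11
```

play_rows:
  series:
    - {"translation": [0, 0, 0], "spin": -0.1}
    - {"translation": [0, 0, 0], "spin": 0}
    - {"translation": [0, 0, 0], "spin": 0}
    - {"translation": [0, 0, 0], "spin": 0}

```text
time: 15.15
tool_pos: [0.4954, 0.3224, 0.2311]
tcp_rot: [-1.88, -2.517, 0.001]
wrist_force: [0.0, 0.1, -3.1]
width: 0.108
```

Run:
```python
from h import *
from scipy.spatial.transform import Rotation as R
s=bot.read_state(); m=R.from_rotvec(s['tcp_rot']).as_matrix()
print(s['tool_pos'],m.round(4).tolist(),s['wrist_force'])
w,_=snap('wrist','wrist3.png'); a,_=snap('scene','scene3.png'); b,_=snap('side','side3.png')
o=np.zeros((600,800,3),np.uint8)
o[:480,:400]=cv2.resize(w,None,fx=1,fy=1)[:,120:520]
o[:300,400:]=cv2.resize(a[230:380,380:580],None,fx=2,fy=2)
o[300:,400:]=cv2.resize(b[60:210,210:410],None,fx=2,fy=2)
cv2.imwrite('pics/c4.png',o)
```

```text
[0.4954088  0.32236928 0.23105429] [[-0.2837, 0.9589, -0.0003], [0.9589, 0.2837, -0.0003], [-0.0002, -0.0003, -1.0]] [ 0.03930657  0.07405795 -3.11524103]
```

View pics/c4.png

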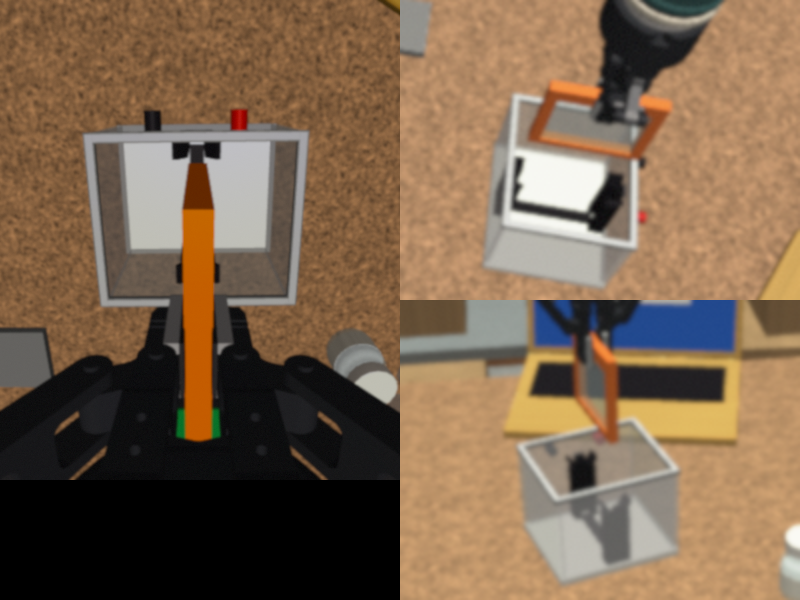

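The wrist view shows the tank rim corners near (203,133), (428,133), (417,304) and (221,304) in full-picture pixels. The rib pairs are at (316,151) and (318,272), with the cassette above the slot. I'll enlarge this to measure it.

Run:
```python
from h import *
w=cv2.imread('pics/wrist3.png')
cv2.imwrite('pics/c5.png',cv2.resize(w[115:315,190:450],None,fx=3,fy=3,interpolation=cv2.INTER_CUBIC))
```

```text
(no output)
```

View pics/c5.png

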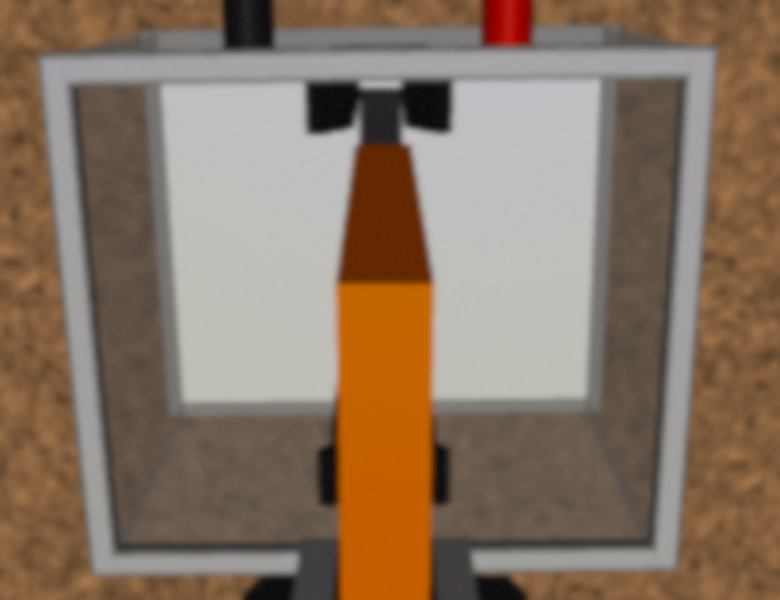

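Run:
```python
from h import *
c=load('wrist3.png')
P=lambda x,y,z: onz(c,(x/3+190-.33,y/3+115-.33),z)[:2]
O=np.array([P(*p,.116) for p in[(40,58),(717,48),(675,570),(96,576)]]); I=np.array([P(*p,.116) for p in[(70,86),(685,77),(652,545),(118,550)]])
for Q in(O,I):
    print(Q.mean(0).round(4),[ (round(float(np.linalg.norm(b-a)),4),round(float(np.degrees(np.arctan2(*(b-a)[::-1]))),2)) for a,b in zip(Q,np.roll(Q,-1,0))])
T=(O.mean(0)+I.mean(0))/2
A=np.radians(16.6); R=np.array([[np.cos(A),np.sin(A)],[-np.sin(A),np.cos(A)]])
f=lambda p:(R@(p-T)*1000).round(2)
print('tank',T,'ribs far',f(P(379,110,.088)),'near',f(P(383.5,475,.088)))
print('cas top far',f(P(384.5,283,.2592)),'bot far',f(P(383,146,.1632)),'widths',np.linalg.norm(P(337,283,.2592)-P(432,283,.2592)),np.linalg.norm(P(356,146,.1632)-P(410,146,.1632)))
print('tcp',f(np.array([.4954,.3224])))
# cassette near top end (full px 319,440)
print('cas near top',f(onz(c,(319,440),.2592)[:2]))
```

```text
[0.4938 0.3249] [(0.1475, 17.29), (0.1277, -73.07), (0.1464, -162.83), (0.1274, 107.43)]
[0.4935 0.3254] [(0.1348, 17.29), (0.1143, -72.95), (0.1338, -162.9), (0.1139, 107.58)]
tank [0.49363342 0.32512088] ribs far [-0.55 47.69] near [  0.3  -49.51]
cas top far [ 0.99 49.86] bot far [ 0.61 49.9 ] widths 0.009769954790069191 0.009801039721706838
tcp [ 0.92 -3.11]
cas near top [  1.23 -43.81]
```

play_rows:
  series:
    - {"translation": [0.002, -0.001, 0], "spin": -0.1}
    - {"translation": [0, 0, 0.02], "spin": 0}
    - {"translation": [0, 0, 0.02], "spin": 0}
    - {"translation": [0, 0, 0.016], "spin": 0}
    - {"translation": [0, 0, 0.01], "spin": 0}

```text
time: 15.8
tool_pos: [0.4931, 0.3239, 0.1635]
tcp_rot: [-1.867, -2.526, 0.003]
wrist_force: [-0.4, 0.4, -1.4]
width: 0.108
```

play_rows:
  series:
    - {"translation": [0, 0, 0], "spin": 0}
    - {"translation": [0, 0, 0], "spin": 0}
    - {"translation": [0, 0, 0], "spin": 0}

```text
time: 16.1
tool_pos: [0.4947, 0.3248, 0.1665]
tcp_rot: [1.867, 2.526, 0.003]
wrist_force: [-0.6, 0.9, -2.2]
width: 0.11
```

Run:
```python
from h import *
s=bot.read_state(); print(s['tool_pos'],s['wrist_force'])
w,_=snap('wrist','wrist4.png'); b,_=snap('scene','scene4.png')
o=np.zeros((600,800,3),np.uint8)
o[:,:480]=cv2.resize(w[60:260,240:400],None,fx=3,fy=3,interpolation=cv2.INTER_CUBIC)
o[:480,480:]=cv2.resize(b[260:380,420:500],None,fx=4,fy=4,interpolation=cv2.INTER_CUBIC)
cv2.imwrite('pics/c6.png',o)
```

```text
[0.49471348 0.32477059 0.16650196] [-0.59978236  0.9272872  -2.16342112]
```

View pics/c6.png

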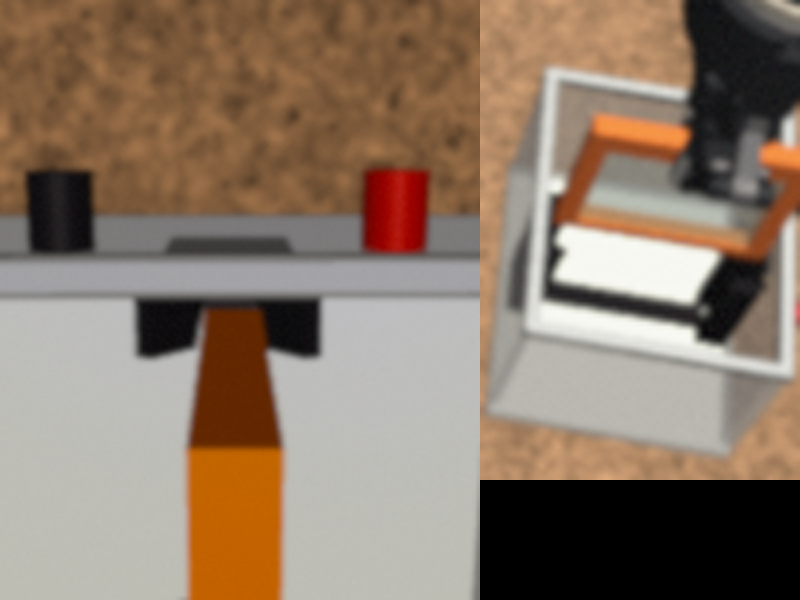

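Run:
```python
from h import *
c=load('wrist4.png')
P=lambda x,y,z: onz(c,(x/3+240-.33,y/3+60-.33),z)[:2]
A=np.radians(17.0); R=np.array([[np.cos(A),np.sin(A)],[-np.sin(A),np.cos(A)]]); T=np.array([.4936,.3251])
f=lambda p:(R@(p-T)*1000).round(2)
print('rib L,R',f(P(137,300,.088)),f(P(320,300,.088)),'lower',f(P(137,355,.088)),f(P(320,355,.088)))
print('rim inner',f(P(0,297,.116)),f(P(470,294,.116)))
print('cas bot',f(P(202,308,.0985)),f(P(266,308,.0985)),'top',f(P(189,447,.1945)),f(P(282,447,.1945)))
```

```text
rib L,R [-17.55  52.99] [17.26 53.  ] lower [-17.81  42.44] [17.5  42.45]
rim inner [-38.05  57.34] [40.13 57.88]
cas bot [-4.92 52.96] [ 6.7  52.96] top [-3.82 52.39] [ 5.75 52.4 ]
```

The slot centre is about 1 mm to the tank's −x side of the cassette, and the fit along y is within about 0.5 mm. Correcting both and entering slowly.

play_rows:
  series:
    - {"translation": [-0.0005, -0.001, 0], "spin": 0}
    - {"translation": [0, 0, 0.004], "spin": 0}
    - {"translation": [0, 0, 0.004], "spin": 0}
    - {"translation": [0, 0, 0.004], "spin": 0}
    - {"translation": [0, 0, 0.004], "spin": 0}

```text
time: 16.7
tool_pos: [0.4929, 0.3234, 0.1486]
tcp_rot: [-1.868, -2.526, 0.001]
wrist_force: [-1.5, 0.3, -1.7]
width: 0.111
```

play_rows:
  series:
    - {"translation": [0, 0, 0.003], "spin": 0}
    - {"translation": [0, 0, 0.003], "spin": 0}
    - {"translation": [0, 0, 0], "spin": 0}

```text
time: 17.0
tool_pos: [0.4929, 0.3234, 0.1426]
tcp_rot: [-1.868, -2.526, 0.001]
wrist_force: [-0.8, -0.3, -2.7]
width: 0.108
```

play_rows:
  series:
    - {"translation": [0, 0, 0.004], "spin": 0}
    - {"translation": [0, 0, 0.004], "spin": 0}
    - {"translation": [0, 0, 0.004], "spin": 0}
    - {"translation": [0, 0, 0.004], "spin": 0}
    - {"translation": [0, 0, 0.004], "spin": 0}

```text
time: 17.5
tool_pos: [0.493, 0.3234, 0.1228]
tcp_rot: [-1.868, -2.526, 0.0]
wrist_force: [-0.2, -0.2, -2.3]
width: 0.112
```

play_rows:
  series:
    - {"translation": [0, 0, 0.004], "spin": 0}
    - {"translation": [0, 0, 0.004], "spin": 0}
    - {"translation": [0, 0, 0.004], "spin": 0}
    - {"translation": [0, 0, 0.004], "spin": 0}
    - {"translation": [0, 0, 0.004], "spin": 0}

```text
time: 18.0
tool_pos: [0.4931, 0.3235, 0.1029]
tcp_rot: [-1.868, -2.526, 0.0]
wrist_force: [0.1, -0.3, -1.6]
width: 0.109
```

play_rows:
  series:
    - {"translation": [0, 0, 0.004], "spin": 0}
    - {"translation": [0, 0, 0.004], "spin": 0}
    - {"translation": [0, 0, 0.003], "spin": 0}
    - {"translation": [0, 0, 0.002], "spin": 0}
    - {"translation": [0, 0, 0], "spin": 0}

```text
time: 18.5
tool_pos: [0.493, 0.3234, 0.0899]
tcp_rot: [-1.868, -2.526, 0.001]
wrist_force: [0.4, -0.0, -2.0]
width: 0.111
```

play_rows:
  series:
    - {"translation": [0, 0, 0.003], "spin": 0}
    - {"translation": [0, 0, 0.002], "spin": 0}
    - {"translation": [0, 0, 0.001], "spin": 0}
    - {"translation": [0, 0, 0.001], "spin": 0}
    - {"translation": [0, 0, 0], "spin": 0}

```text
time: 19.0
tool_pos: [0.493, 0.3235, 0.0831]
tcp_rot: [-1.868, -2.526, 0.0]
wrist_force: [-0.1, 0.2, -1.5]
width: 0.111
```

play_rows:
  series:
    - {"translation": [0, 0, 0.001], "spin": 0}
    - {"translation": [0, 0, 0], "spin": 0}
    - {"translation": [0, 0, 0.001], "spin": 0}
    - {"translation": [0, 0, 0], "spin": 0}

```text
time: 19.4
tool_pos: [0.4931, 0.3235, 0.0812]
tcp_rot: [-1.868, -2.526, 0.0]
wrist_force: [0.5, -0.3, -2.6]
width: 0.11
```

play_rows:
  series:
    - {"translation": [0, 0, 0.001], "spin": 0}
    - {"translation": [0, 0, 0], "spin": 0}
    - {"translation": [0, 0, 0.0005], "spin": 0}
    - {"translation": [0, 0, 0], "spin": 0}

```text
time: 19.8
tool_pos: [0.4931, 0.3236, 0.08]
tcp_rot: [-1.868, -2.526, -0.0]
wrist_force: [-0.4, -0.8, -0.7]
width: 0.105
```

play_rows:
  series:
    - {"translation": [0, 0, 0.0005], "spin": 0}
    - {"translation": [0, 0, 0], "spin": 0}
    - {"translation": [0, 0, 0], "spin": 0}

```text
time: 20.1
tool_pos: [0.4933, 0.3237, 0.08]
tcp_rot: [1.868, 2.526, 0.001]
wrist_force: [-2.4, -0.5, 5.3]
width: 0.107
```

Contact at the height predicted for fully home. Releasing and rising.

play_rows:
  series:
    - {"translation": [0, 0, 0], "spin": 0}
    - {"translation": [0, 0, 0], "spin": 0}
    - {"translation": [0, 0, 0], "spin": 0}
    - {"translation": [0, 0, 0], "spin": 0}
    - {"translation": [0, 0, 0], "spin": 0}
  jaw: 0

```text
time: 20.6
tool_pos: [0.4931, 0.3235, 0.0791]
tcp_rot: [-1.868, -2.526, 0.0]
wrist_force: [-0.1, -0.5, -0.5]
width: 0.498
```

play_rows:
  series:
    - {"translation": [0, 0, -0.01], "spin": 0}
    - {"translation": [0, 0, -0.03], "spin": 0}
    - {"translation": [0, 0, -0.05], "spin": 0}
    - {"translation": [0, 0, -0.05], "spin": 0}
    - {"translation": [0, 0, -0.02], "spin": 0}

```text
time: 21.1
tool_pos: [0.4957, 0.3251, 0.2467]
tcp_rot: [1.865, 2.523, 0.015]
wrist_force: [0.7, 0.3, 1.0]
width: 0.5
```

play_rows:
  series:
    - {"translation": [0, 0, 0], "spin": 0}
    - {"translation": [0, 0, 0], "spin": 0}
    - {"translation": [0, 0, 0], "spin": 0}

```text
time: 21.4
tool_pos: [0.492, 0.3229, 0.2374]
tcp_rot: [-1.867, -2.525, 0.005]
wrist_force: [-0.3, -0.6, -0.9]
width: 0.496
```

Run:
```python
from h import *
s=bot.read_state(); print(s['tool_pos'],s['wrist_force'],s['width'])
w,c=snap('wrist','wrist5.png'); a,_=snap('scene','scene5.png'); b,_=snap('side','side5.png')
o=np.zeros((600,800,3),np.uint8)
o[:300,:400]=cv2.resize(w[90:390,120:520],None,fx=1,fy=1)
o[:300,400:]=cv2.resize(a[230:380,380:580],None,fx=2,fy=2)
o[300:,400:]=cv2.resize(b[80:230,210:410],None,fx=2,fy=2)
o[300:,:400]=cv2.resize(a[130:370,130:450],(400,300))
cv2.imwrite('pics/c7.png',o)
```

```text
[0.49203324 0.3228614  0.23739232] [-0.34176272 -0.56273371 -0.93357363] 0.4964650197154697
```

View pics/c7.png

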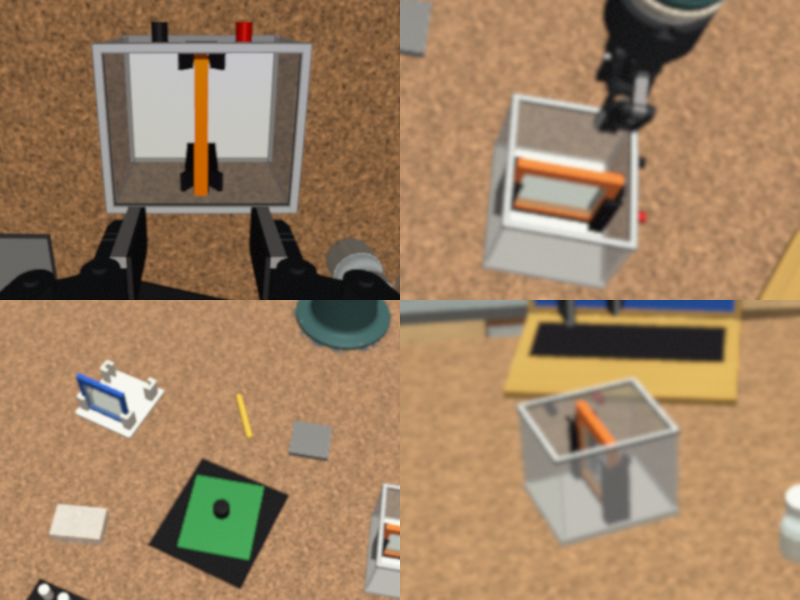

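The cassette stands between both rib pairs with its top just below the rim. The blue one is in its place and the lid is flat on the mat, with the gripper clear. Handing in.

```bash
python3 -c "
from workcell import bot
print(bot.finish_job())"
```

```text
the job is handed in; nothing more can be done
None
```

I moved the green lid onto the mat, loaded the orange cassette into the tank slot, and handed the job in at about 21.5 s of the 69 s allowed. The hand-in reports no verdict.

- **Lid:** I lifted it level by the knob, set it down gently and let go. It lies flat, knob up, with its centre about 2 mm from where I measured the mat's centre.
- **Cassette:** I lifted it from the rack and lined it up from the wrist camera, with one correction of about 2 mm and one of about 1 mm. It went down the slot with no visible contact force. It touched the floor with about 5 N upward on the wrist, at the height expected for fully home, and then I let go.
- **Last checks:** The final pictures show the cassette upright between both rib pairs with its top just below the rim. The blue cassette is in its rack place and the gripper is well clear of everything. I judged this by eye and did not measure the final position of either cassette.
- **Disagreements:** The cameras differed by about 5 mm on the tank's y position and up to 0.8° on its angle. I went by wrist-camera measurements of the cassette against the tank, and no check failed.

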